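# Cologne flasks in order of height on the sill

## Task

Tidy the sill: stand the four cut-glass cologne flasks on the four round slate spots of the white marble strip, one to each spot, in order of height, with the tallest on the spot nearest the trimmer charging dock and the shortest on the spot farthest from it. Stand each one upright in the middle of its spot, never let a flask topple, and leave them all standing free.

Things in the scene. Friction and masses are not known exactly. Their poses are not given: they have to be found in the camera images.
- flask_tall_center (a point): Loose cut-glass cologne flask, the tallest: 124 mm high, body 48 mm across, small ball-like stopper. Round upright body with straight sides from its foot to 102 mm above the foot, then a 22 mm shoulder and stopper on top (fixed to it). Weighs about 260 g (may be a third more or less). The point is on its axis, half-way up (62 mm above its foot); z is up along the axis. Grasp it by the straight sides.
- flask_broad_center (a point): Loose cut-glass cologne flask, the second tallest: 104 mm high, body 54 mm across, broad flat stopper. Round upright body with straight sides from its foot to 82 mm above the foot, then a 22 mm shoulder and stopper on top (fixed to it). Weighs about 290 g (may be a third more or less). The point is on its axis, half-way up (52 mm above its foot); z is up along the axis. Grasp it by the straight sides.
- flask_slim_center (a point): Loose cut-glass cologne flask, the third: 84 mm high, body 42 mm across, pointed stopper. Round upright body with straight sides from its foot to 62 mm above the foot, then a 22 mm shoulder and stopper on top (fixed to it). Weighs about 160 g (may be a third more or less). The point is on its axis, half-way up (42 mm above its foot); z is up along the axis. Grasp it by the straight sides.
- flask_squat_center (a point): Loose cut-glass cologne flask, the shortest: 64 mm high, body 50 mm across, small flat stopper. Round upright body with straight sides from its foot to 42 mm above the foot, then a 22 mm shoulder and stopper on top (fixed to it). Weighs about 170 g (may be a third more or less). The point is on its axis, half-way up (32 mm above its foot); z is up along the axis. Grasp it by the straight sides.
- spot_a: One of four identical dark slate discs, 62 mm across and 3 mm thick, fixed in a row on the white marble strip, 85 mm from centre to centre; which letter lies where in the row changes. Origin at the centre of its underside, 10 mm above the sill; its top is 13 mm above the sill.
- spot_b: One of four identical dark slate discs, 62 mm across and 3 mm thick, fixed in a row on the white marble strip, 85 mm from centre to centre; which letter lies where in the row changes. Origin at the centre of its underside, 10 mm above the sill; its top is 13 mm above the sill.
- spot_c: One of four identical dark slate discs, 62 mm across and 3 mm thick, fixed in a row on the white marble strip, 85 mm from centre to centre; which letter lies where in the row changes. Origin at the centre of its underside, 10 mm above the sill; its top is 13 mm above the sill.
- spot_d: One of four identical dark slate discs, 62 mm across and 3 mm thick, fixed in a row on the white marble strip, 85 mm from centre to centre; which letter lies where in the row changes. Origin at the centre of its underside, 10 mm above the sill; its top is 13 mm above the sill.
- strip: White marble strip lying fixed on the granite sill, 100 mm (x) by 370 mm (y) by 10 mm high. Origin at the centre of its underside, at sill height. The row of spots runs along its y axis, at y = -127.5, -42.5, 42.5 and 127.5 mm, x = 0. The area within 50 mm of its middle line is free of other objects; beyond one end stands the trimmer dock, beyond the other a low white bowl.
- dock: Silver trimmer charging dock with a small toggle switch, fixed beyond one end of the strip (either end), about 275 mm from the strip's centre; base 85 x 80 x 30 mm, with a silver trimmer standing in it up to 153 mm high. Origin at the centre of its underside.
Not all that is in view belongs to the job. Leave any black or pink look-alike of the part that bears flask_tall_center alone.

How it is judged:
By the outcome, as a careful person would: the job done as asked, in the order asked, and still so for the second after the job is handed in, with the robot touching nothing.
It also fails if it takes over 109 s, if anything falls off the work surface, if the arm or the gripper's body presses on something with over 40 N, if the wrist force passes 120 N, or if a joint passes its speed limit or range.

## Robot

A 6-joint arm with a two-finger parallel gripper is mounted at the origin on the work surface. World frame = base frame: x ahead of the robot, y to its left, z up, the work surface at z = 0. Lengths are in mm, angles in rad, forces in N, time in s.
With the tool pointing down it reaches from about 275 to 825 mm from the base axis. Payload 4.9 kg.
Tool frame: the origin (TCP) lies at the very end of the fingers, on their centre line; the grasp point (between the pads) lies 19 mm behind it; z points along the fingers, y is the direction in which the jaws open and shut (so a half turn about z gives the same grasp; the last joint's range is limited). The gripper opens to 85 mm and grips with 20 to 120 N. Pads are 22 mm wide; open, the fingers measure 114 mm over their backs; the gripper's body (76 mm by 85 mm) begins 54 mm behind the grasp point. The pads swing forward as they close: fully open they stand 13 mm farther back than shut.
Start: joints at [-1.277, 0.326, -0.193, 1.052, 0, 1.437], TCP at [228.192, -500.447, 231.281] pointing down, gripper open.
Joint ranges: [-2.65, 2.65], [-0.97, 1.79], [-1.3, 1.35], [-1.93, 2.1], [-1.47, 1.37], [-3.14, 3.14]. Speed limits (rad/s): [2.57, 2.57, 3.14, 3.14, 3.14, 3.14].

## Interface

Orientations are given as [roll, pitch, yaw] about the fixed x, y, z axes, in that order (R = Rz(yaw) Ry(pitch) Rx(roll)).
In Python, from bench import bot, solve_ik, imaging gives the robot as it stands. Calls block until the motion is done:
- bot.move_ptp(position, orientation): joint-space move of the TCP to a pose.
- bot.movel(position, rot=None, max_speed=150, threshold=None): straight line of the TCP; rot=None keeps the orientation; max_speed is the mean speed in mm/s. With threshold (N) it stops when the force on the tool has changed by that much, and returns True; else False.
- bot.move_j(angles): joint-space move.
- bot.grip(opening, effort=None): opening from 0.0 (shut) to 1.0 (fully open); effort is the grip in N (None keeps the last); returns when the fingers have stopped.
- bot.dwell(seconds).
- solve_ik(position, orientation): joint angles nearest the present ones, or None.
- bot.get_state(): the state.
- imaging.capture(name): name is "scene" or "top" or "wrist"; returns the picture (384x512x3 uint8, blue, green, red); there is no depth.
- imaging.camera_model(name): a dict with "K" (3x3 intrinsics, pixels), "position" and "rotation" of the camera in the world. Camera axes: x right, y up, looking along -z (the intrinsics and any distortion apply to the point x, -y, -z); pixel columns grow to the right and rows downward; lengths in mm; the calibration is good to about 2 mm. A picture is of the moment at which its call begins: read the wrist's pose just before it. camera_model takes no time and is no camera call; for the wrist camera it gives the pose at the moment of the call.
A pose or a line that the arm cannot do raises bot.IKError and nothing moves.
- bot.sign_off(): hands the job in, once; it reports no verdict.
The state is a dict: "t": time; "qpos": joint angles; "joint_velocities": joint speeds; "effort": joint torques, N m; "tcp_pos": TCP position; "orientation": TCP orientation; "contact_force": force on the tool from outside, world axes, zero at the start; "wrist_torque": the same for the moment, N m; "opening": opening from 0.0 (shut) to 1.0 (fully open).
Only numpy, scipy, OpenCV 4.12 (cv2) and the standard library are available. Lean on these libraries where they do the work, as an engineer would, in place of code of your own. Each camera call takes 0.05 s, during which the arm holds its last target.

## Working session

There is one attempt and no reset: what is moved stays moved. The work goes in short steps, each a Python script; the robot and the scene stay as the last script left them, time stands still between calls to the robot, and variables do not carry over. Pictures are saved under pics/ and viewed, and the job is handed in when it is done.

```bash
ls; mkdir -p pics; python3 - <<'E'
from bench import bot, imaging
import cv2
for n in ("scene","top","wrist"):
    cv2.imwrite(f"pics/{n}0.png",imaging.capture(n)); m=imaging.camera_model(n); print(n,m)
print(bot.get_state()['t'])
E
```

```text
pics
scene {'K': array([[387.33768107,   0.        , 251.94243085],
       [  0.        , 387.33768107, 190.99013859],
       [  0.        ,   0.        ,   1.        ]]), 'position': array([1062.29385848, -539.57496195,  749.59455114]), 'rotation': array([0.82625711, 0.00774401, 0.74980094])}
top {'K': array([[415.83039861,   0.        , 254.227454  ],
       [  0.        , 415.83039861, 197.18582131],
       [  0.        ,   0.        ,   1.        ]]), 'position': array([ 463.14762168,   10.54238514, 1013.40983544]), 'rotation': array([ 0.08853307, -0.00627471, -1.55802713])}
wrist {'K': array([[273.18661993,   0.        , 256.73325348],
       [  0.        , 273.18661993, 194.43749865],
       [  0.        ,   0.        ,   1.        ]]), 'position': array([ 293.04586162, -471.38311088,  373.70901739]), 'rotation': array([-2.82851053e-01,  9.43110255e-04, -1.14284452e+00])}
0.15
```

View pics/scene0.png

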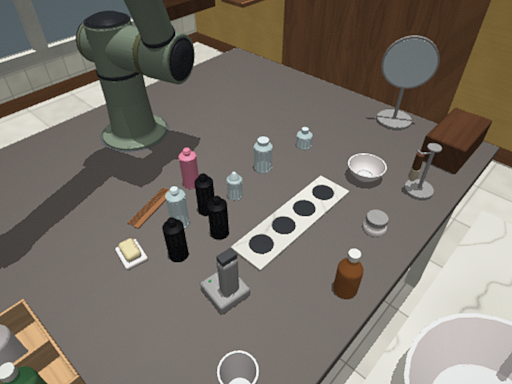

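View pics/top0.png

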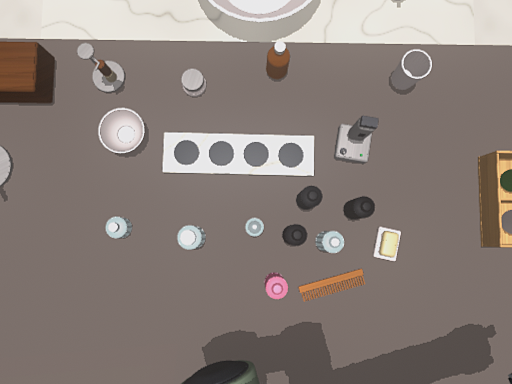

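View pics/wrist0.png

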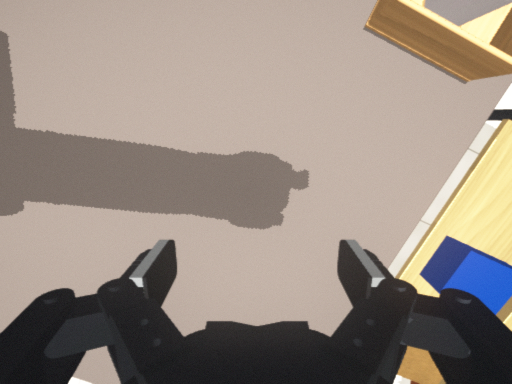

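The top view has the dock at right (-y) and the spots at about (187..291, 154). The flasks are squat (117,227), broad (190,237), slim (255,227) and tall (333,242). The black and pink decoys are near the tall one. Next I'll measure.

```bash
cat > h.py <<'E'
import numpy as np, cv2
from scipy.spatial.transform import Rotation as Ro
from bench import bot, imaging, solve_ik
def ray(m,u,v):
    K=m["K"]; d=np.array([(u-K[0,2])/K[0,0],-(v-K[1,2])/K[1,1],-1.0])
    R=Ro.from_euler('xyz',m["rotation"]).as_matrix()
    return np.array(m["position"]),R@d
def onz(m,u,v,z):
    p,d=ray(m,u,v); return p+d*(z-p[2])/d[2]
def proj(m,P):
    R=Ro.from_euler('xyz',m["rotation"]).as_matrix(); c=R.T@(np.asarray(P,float)-m["position"])
    K=m["K"]; return np.array([K[0,2]+K[0,0]*c[0]/-c[2],K[1,2]+K[1,1]*c[1]/c[2]])
E
python3 - <<'E'
from h import *
t=cv2.imread("pics/top0.png"); s=cv2.imread("pics/scene0.png")
mt=imaging.camera_model("top"); ms=imaging.camera_model("scene")
def spots(im,m,roi):
    x0,y0,x1,y1=roi
    g=im[y0:y1,x0:x1].max(2); b=(g<80).astype(np.uint8)
    w=(im[y0:y1,x0:x1].min(2)>150).astype(np.uint8)
    cs,_=cv2.findContours(w,cv2.RETR_CCOMP,cv2.CHAIN_APPROX_NONE)
    out=[]
    for c in cs:
        if 150<cv2.contourArea(c)<1200:
            e=cv2.fitEllipse(c); u=e[0][0]+x0; v=e[0][1]+y0
            out.append((round(u,1),round(v,1),cv2.contourArea(c),onz(m,u,v,13).round(1)))
    return out
for o in spots(t,mt,(150,120,330,185)): print('top',o)
for o in spots(s,ms,(220,160,360,280)): print('sc',o)
for n,im in (('t',t),('s',s)):
    hsv=cv2.cvtColor(im,cv2.COLOR_BGR2HSV)
    k=((hsv[...,0]>75)&(hsv[...,0]<115)&(hsv[...,1]>20)&(hsv[...,2]>70)).astype(np.uint8)
    N,l,st,ce=cv2.connectedComponentsWithStats(k)
    for i in range(1,N):
        if st[i,4]>60: print(n,st[i],ce[i].round(1))
cv2.imwrite("pics/tc.png",cv2.resize(t[190:270,90:390],None,fx=2.6,fy=2.6,interpolation=cv2.INTER_CUBIC))
cv2.imwrite("pics/sc.png",cv2.resize(s[110:290,130:350],None,fx=3.3,fy=3.3,interpolation=cv2.INTER_CUBIC))
E
```

```text
top (290.3, 154.6, 512.0, array([657.6, -81.4,  13. ]))
top (255.6, 153.7, 509.0, array([658.6,   3.5,  13. ]))
top (220.8, 152.8, 509.0, array([659.4,  88.2,  13. ]))
top (186.0, 152.0, 514.0, array([660.4, 173. ,  13. ]))
sc (260.8, 243.5, 421.0, array([658.7, -82.5,  13. ]))
sc (283.2, 224.8, 367.0, array([659.4,   2.1,  13. ]))
sc (303.7, 207.7, 320.5, array([660.5,  86.9,  13. ]))
sc (322.5, 192.0, 287.0, array([661.4, 171.6,  13. ]))
t [106 217  22  21 164] [115.7 226.6]
t [246 219  18  17 124] [254.5 227.1]
t [178 226  24  23 148] [189.2 236.8]
t [326 232  18  21 150] [335.8 240.8]
s [   0    0   32   58 1213] [11.  30.2]
s [  31    0  101   43 2263] [70.7 14.5]
s [384  40  53  47 702] [410.1  64.9]
s [296 128  16  21 223] [303.6 139.5]
s [254 141  18  32 376] [262.3 157.3]
s [227 173  15  27 270] [234.3 187.6]
s [166 188  23  40 430] [177.9 206. ]
```

View pics/tc.png

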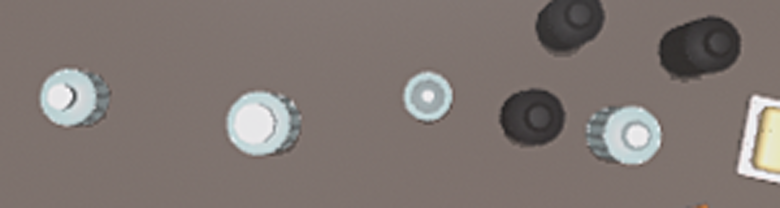

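View pics/sc.png

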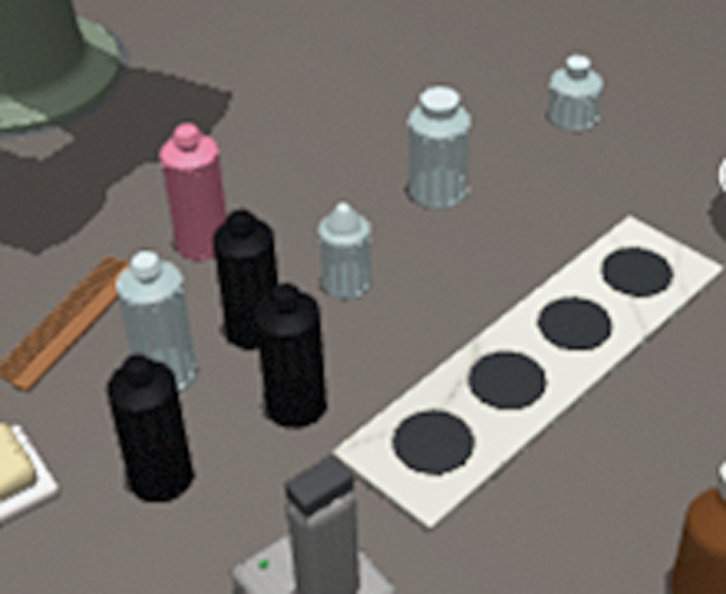

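The crops show four glass flasks. Stoppers in the top crop are at squat (61,97), broad (256,123), slim (428,96) and tall (637,135), with a black decoy beside the tall one at (538,117). I'll cast rays from both views at the known stopper heights.

```bash
python3 - <<'E'
from h import *
mt=imaging.camera_model("top"); ms=imaging.camera_model("scene")
t=cv2.imread("pics/top0.png")
T=dict(squat=(61,97),broad=(256,123),slim=(428,96),tall=(637,135))
S=dict(squat=(578,62),broad=(439,98),slim=(343,205),tall=(145,262))
H=dict(squat=63,broad=103,slim=83,tall=120); Sh=dict(squat=42,broad=82,slim=62,tall=102)
for n in T:
    u,v=[(c+.5)/2.6-.5 for c in T[n]]; a=onz(mt,u+90,v+190,H[n])
    u2,v2=[(c+.5)/3.3-.5 for c in S[n]]; b=onz(ms,u2+130,v2+110,H[n]-(2 if n=='tall' else 0))
    # two-ray height
    p,d=ray(mt,u+90,v+190);q,e=ray(ms,u2+130,v2+110)
    st=np.linalg.lstsq(np.c_[d,-e],q-p,rcond=None)[0]
    X=(p+d*st[0]+q+e*st[1])/2
    print(n,a.round(1),b.round(1),'tri',X.round(1),'r',np.hypot(*a[:2]).round())
for n,(u,v,z) in dict(b1=(538,117,120),b2=(579,13,120),b3=(719,43,120)).items():
    print(n,onz(mt,(u+.5)/2.6-.5+90,(v+.5)/2.6-.5+190,z).round(1))
for p in [(388,228),(398,228),(398,262),(377,258)]: print('dish',onz(mt,*p,15).round())
print('comb',onz(mt,365,272,8).round(),onz(mt,301,295,8).round(),'dock',onz(mt,340,140,30).round(), onz(mt,368,122,153).round())
st=bot.get_state(); print(st['orientation'])
E
```

```text
squat [475.2 325.7  63. ] [474.9 329.   63. ] tri [475.9 325.9  64.8] r 576.0
broad [455.1 148.6 103. ] [453.7 152.  103. ] tri [455.6 148.7 105.5] r 479.0
slim [479.9   4.7  83. ] [477.2   8.8  83. ] tri [480.2   5.2  86.8] r 480.0
tall [ 449.4 -167.4  120. ] [ 446.7 -164.5  118. ] tri [ 449.7 -166.8  121.4] r 480.0
b1 [463.1 -85.8 120. ]
b2 [ 549.6 -119.6  120. ]
b3 [ 526.2 -235.8  120. ]
dish [ 482. -317.   15.]
dish [ 482. -341.   15.]
dish [ 401. -339.   15.]
dish [ 410. -289.   15.]
comb [ 376. -262.    8.] [ 320. -109.    8.] dock [ 691. -199.   30.] [ 702. -232.  153.]
[-3.14025732e+00 -1.38003718e-04  4.27801442e-01]
```

Rays agree to about 3 mm and the triangulated heights match the given ones. Next I'll hover over the tall flask and check with the wrist camera before gripping.

```bash
cat >> h.py <<'E'
Y=np.pi/2; D=[np.pi,0,Y]
F=dict(tall=(448.6,-166.4,124),broad=(454.7,149.7,104),slim=(479.1,6.0,84),squat=(475.1,326.8,64))
SP=dict(tall=(658.2,-82.0),broad=(659.0,2.8),slim=(660.0,87.5),squat=(660.9,172.3))
ZG=dict(tall=60,broad=40,slim=18,squat=5)
E
python3 - <<'E'
from h import *
bot.grip(1.0,40)
bot.move_ptp([448.6,-166.4,210],D)
m=imaging.camera_model("wrist"); im=imaging.capture("wrist"); cv2.imwrite("pics/w1.png",im)
print(m, bot.get_state()['tcp_pos'],bot.get_state()['qpos'],bot.get_state()['t'])
for z in (124,102): print(proj(m,[448.6,-166.4,z]))
E
```

```text
{'K': array([[273.18661993,   0.        , 256.73325348],
       [  0.        , 273.18661993, 194.43749865],
       [  0.        ,   0.        ,   1.        ]]), 'position': array([449.16657363, -96.92518949, 353.09809484]), 'rotation': array([-2.83801593e-01, -2.10686587e-04, -1.29770764e-03])} [ 448.61824903 -167.47437567  210.09439809] [-5.11417668e-01  2.11620525e-01 -4.05907942e-01  9.52782951e-01
 -2.84025654e-04  1.06129674e+00] 1.9
[256.13448973 197.34438592]
[256.17817226 190.64873149]
```

View pics/w1.png

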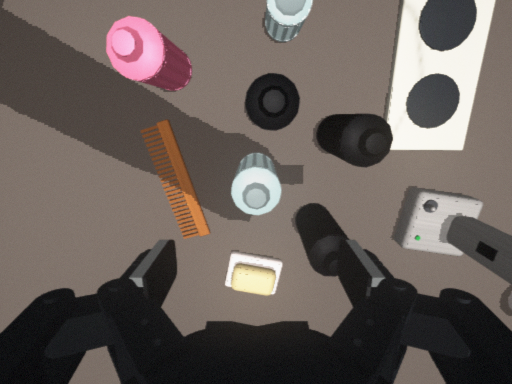

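The wrist view shows the tall flask's stopper at (256,197), exactly where my estimate projects, and the jaws are clear of the black decoys. I'll pick it up and place it.

```bash
cat >> h.py <<'E'
def pick(n):
    x,y,h=F[n]; z=ZG[n]
    bot.movel([x,y,z+30],D,max_speed=120); bot.dwell(.1)
    hit=bot.movel([x,y,z],D,max_speed=60,threshold=8)
    bot.grip(0.0,40); s=bot.get_state()
    print(n,'hit',hit,'open',round(s['opening'],3),s['tcp_pos'].round(1) if hasattr(s['tcp_pos'],'round') else s['tcp_pos'])
    bot.movel([x,y,z+150],D,max_speed=120); bot.dwell(.2)
    s=bot.get_state(); print('lifted open',round(s['opening'],3),'F',np.round(s['contact_force'],2),'t',round(s['t'],1))
def place(n):
    x,y=SP[n]; z=ZG[n]
    bot.movel([x,y,z+150],D,max_speed=150)
    bot.movel([x,y,z+13+20],D,max_speed=120); bot.dwell(.3)
    print('hold F',np.round(bot.get_state()['contact_force'],2))
    hit=bot.movel([x,y,z+13-1],D,max_speed=20,threshold=3); s=bot.get_state()
    print('place hit',hit,np.round(s['tcp_pos'],1),'F',np.round(s['contact_force'],2))
def release(n):
    bot.dwell(.2); bot.grip(1.0); bot.dwell(.2); p=bot.get_state()['tcp_pos']
    bot.movel([p[0],p[1],ZG[n]+170],D,max_speed=120); print('t',bot.get_state()['t'])
E
python3 - <<'E'
from h import *
pick('tall')
cv2.imwrite("pics/s1.png",imaging.capture("scene")); cv2.imwrite("pics/w2.png",imaging.capture("wrist"))
E
```

```text
tall hit False open 0.555 [ 448.7 -166.5   60.4]
lifted open 0.553 F [-0.53  0.48 -2.43] t 5.8
```

View pics/s1.png

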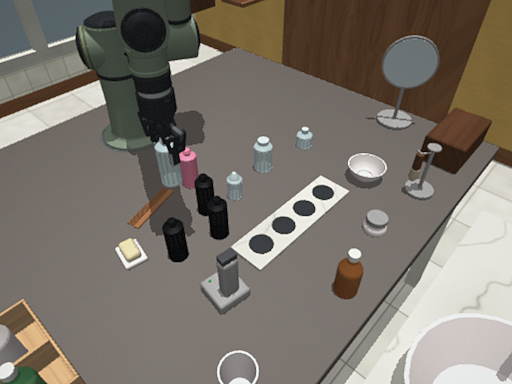

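The tall flask hangs upright in the jaws around (172,160), the opening matches 48 mm and the decoys haven't moved. Next I'll place it.

```bash
python3 - <<'E'
from h import *
place('tall'); release('tall')
x,y,h=F['broad']
bot.movel([x,y,220],D,max_speed=200)
cv2.imwrite("pics/s2.png",imaging.capture("scene"))
m=imaging.camera_model("wrist");cv2.imwrite("pics/w3.png",imaging.capture("wrist"));print(proj(m,[x,y,h]))
cv2.imwrite("pics/t2.png",imaging.capture("top"))
E
python3 -c "
import cv2,numpy as np
a=cv2.imread('pics/s2.png')[100:290,130:370];b=cv2.imread('pics/w3.png');c=cv2.imread('pics/t2.png')[100:260,150:390]
r=lambda i:cv2.resize(i,(395,297))
cv2.imwrite('pics/m2.png',np.vstack([np.hstack([r(a),r(b)]),np.hstack([r(c),r(c)*0])]))"
```

```text
hold F [-0.94 -1.03 -1.8 ]
place hit True [658.  -81.9  73.5] F [-0.44 -0.07  5.66]
t 12.25
[255.6244905 188.9061981]
```

View pics/m2.png

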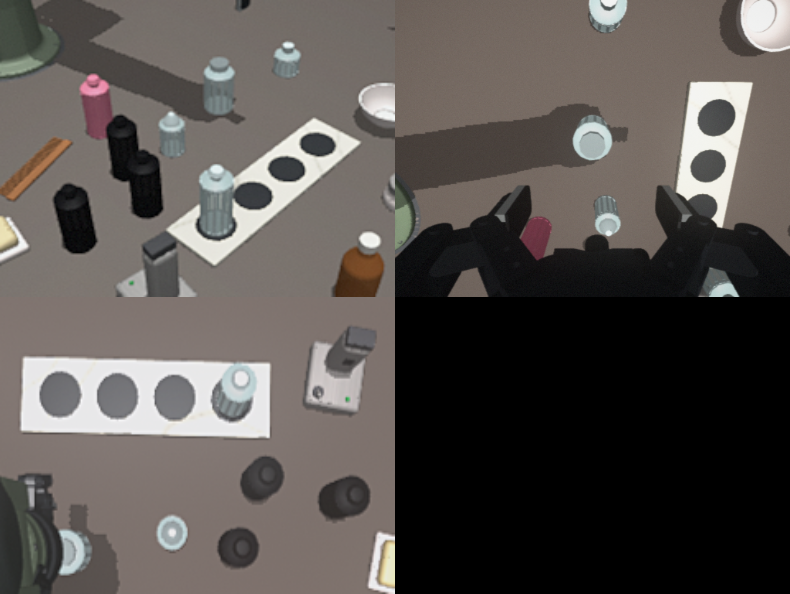

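The tall flask stands on the dock-side spot, ringed evenly by slate. The broad flask's stopper is at about (255,187) in the wrist view, against a predicted (255.6,189). On to broad and slim.

```bash
python3 - <<'E'
from h import *
def look(n,f):
    x,y,h=F[n]; bot.movel([x,y,200],D,max_speed=200); bot.dwell(.2)
    m=imaging.camera_model("wrist");im=imaging.capture("wrist");cv2.imwrite(f,im)
    q=proj(m,[x,y,h]); print(n,'pred',q.round(1)); return im,q
pick('broad'); place('broad'); release('broad')
im,q=look('slim','pics/w4.png')
for c in [q]: cv2.drawMarker(im,tuple(int(round(i)) for i in c),(0,0,255),cv2.MARKER_CROSS,10,1)
cv2.imwrite("pics/w4m.png",im); cv2.imwrite("pics/s3.png",imaging.capture("scene"))
E
python3 -c "
import cv2,numpy as np
r=lambda i:cv2.resize(i,(395,297))
cv2.imwrite('pics/m3.png',np.hstack([r(cv2.imread('pics/s3.png')[100:290,130:370]),r(cv2.imread('pics/w4m.png'))]))"
```

```text
broad hit False open 0.619 [454.9 149.8  40.4]
lifted open 0.628 F [ 0.35  0.09 -3.44] t 18.2
hold F [-0.69 -0.77 -4.02]
place hit True [658.8   2.8  53.5] F [ 0.14 -0.15  5.49]
t 24.6667
slim pred [255.5 189.4]
```

View pics/m3.png

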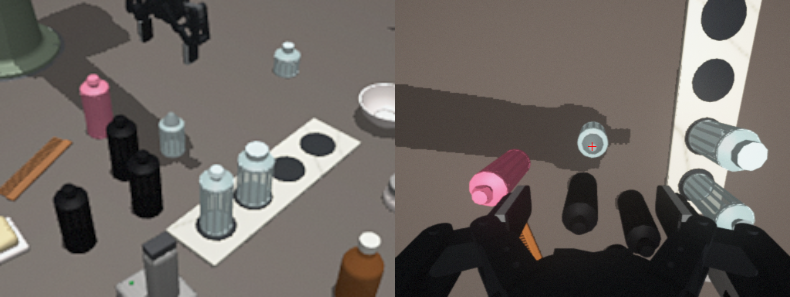

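Broad is standing on the second spot, and the red cross lies on the slim flask's stopper. On to slim, then squat.

```bash
python3 - <<'E'
from h import *
pick('slim'); place('slim'); release('slim')
x,y,h=F['squat']; bot.movel([x,y,200],D,max_speed=200); bot.dwell(.2)
m=imaging.camera_model("wrist");im=imaging.capture("wrist");q=proj(m,[x,y,h]);print(q)
cv2.drawMarker(im,tuple(int(round(i)) for i in q),(0,0,255),cv2.MARKER_CROSS,10,1)
s=imaging.capture("scene")
r=lambda i:cv2.resize(i,(395,297))
cv2.imwrite('pics/m4.png',np.hstack([r(s[100:290,130:370]),r(im)]))
E
```

```text
slim hit False open 0.483 [479.4   5.9  18.5]
lifted open 0.485 F [-0.01  0.28 -1.96] t 30.2
hold F [-0.9   0.06 -2.04]
place hit True [659.8  87.5  31.5] F [ 0.43 -0.48  5.12]
t 36.4167
[255.90123737 183.94313202]
```

View pics/m4.png

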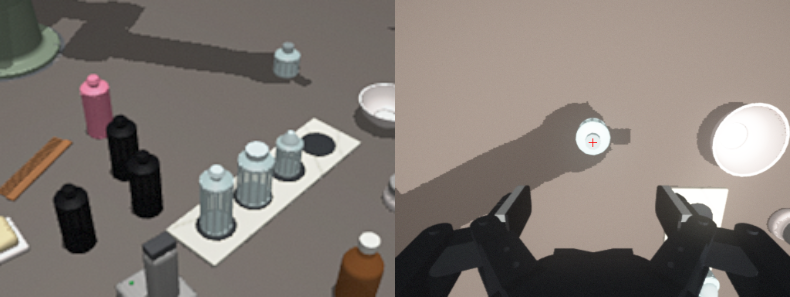

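Slim is standing, and the cross is on the squat flask's stopper. I'll place squat and then check from above.

```bash
python3 - <<'E'
from h import *
pick('squat'); place('squat'); release('squat')
bot.movel([480,330,230],D,max_speed=200); bot.dwell(.2)
t=imaging.capture("top");s=imaging.capture("scene");cv2.imwrite("pics/t5.png",t);cv2.imwrite("pics/s5.png",s)
r=lambda i:cv2.resize(i,None,fx=3.6,fy=3.6,interpolation=cv2.INTER_CUBIC)
cv2.imwrite('pics/m5t.png',r(t[100:220,150:360]));cv2.imwrite('pics/m5s.png',r(s[140:280,200:370]))
mt=imaging.camera_model("top")
for n in F: print(n,[ (np.round((proj(mt,[*SP[n],z])-[150,100]+.5)*3.6-.5)).tolist() for z in (F[n][2]+13-22,F[n][2]+12)])
E
```

```text
squat hit False open 0.572 [475.6 327.1   5.6]
lifted open 0.576 F [-1.32  0.82 -0.56] t 42.7
hold F [-0.12  0.11 -1.7 ]
place hit True [660.7 172.2  18.6] F [-0.32 -0.06  5.87]
t 49.075
tall [[523.0, 165.0], [527.0, 157.0]]
broad [[384.0, 168.0], [384.0, 161.0]]
slim [[250.0, 172.0], [248.0, 165.0]]
squat [[122.0, 175.0], [116.0, 168.0]]
```

View pics/m5t.png

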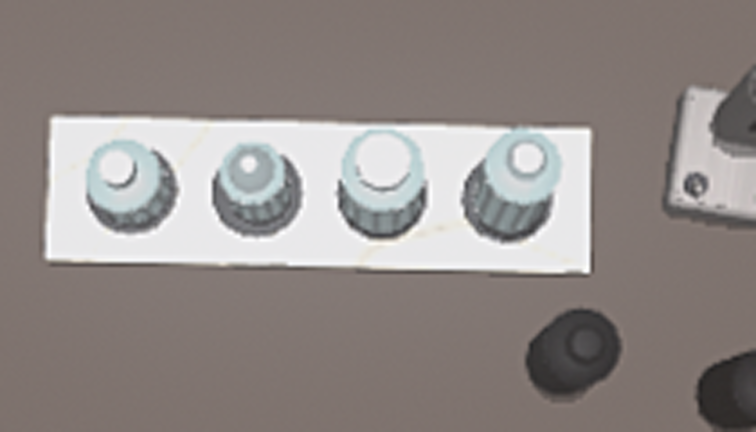

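View pics/m5s.png

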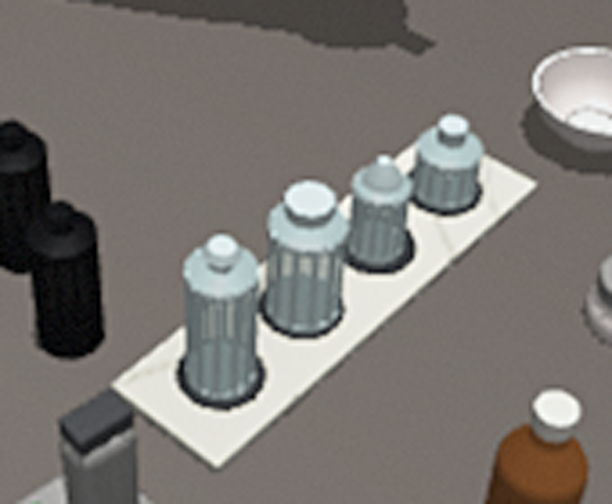

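All four stoppers appear within about 2 zoomed pixels (under 2 mm) of where centred flasks should project, and each foot is ringed by slate. The arm is clear, so I'm handing in.

```bash
python3 -c "
from h import *
print(bot.sign_off(), bot.get_state()['t'])"
```

```text
the job is handed in; nothing more can be done
the job is handed in; nothing more can be done
```

All four flasks are standing upright and free on the slate spots. In order from the dock, they run tall (124 mm), broad (104 mm), slim (84 mm), squat (64 mm). I handed the job in at about 50 s on the robot's clock.

- **Centring:** In the last top view, each stopper was within about 2 mm of where a flask centred on its spot should appear. In the scene view, each foot has slate showing around it.
- **Handling:** Every flask touched down gently, with contact forces under 6 N, and none toppled. I left the black and pink look-alikes where they were.
- **Disagreement between cameras:** The top and scene cameras differed by about 3–4 mm on where the flasks first stood. The wrist camera matched the position I used for each one to about 1–2 pixels before I gripped it.
- **One odd reading:** While the squat flask was lifted, the force read only 0.6 N. It settled to a plausible 1.7 N before placing. No other check failed.

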